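Pack the green-line optics into their foam caddy

TASK

Pack the four green-marked optics from the breadboard into the blue caddy, each standing upright and centred on the foam pad that shows its outline in yellow: lens tube on the disc, cube on the square, mirror mount on the bar and lined up with it, collar on the ring. Set each one down on its pad rather than dropping it. The red-marked lens tube and cube belong to another beam line: leave them where they stand.

Things in the scene. Friction and masses are not known exactly. Their poses are not given: they have to be found in the camera images.
- lens_green: black lens tube: upright cylinder, 30 mm diameter, 40 mm tall, clear round window in the middle of the top; green band around its upper side and green ring on its top. Origin: centre of its underside, z up. 60 g. Starts standing on the grey breadboard (a 300 x 225 mm plate, its top 12 mm above the work surface).
- cube_green: black beam-splitter cube: 40 x 40 mm, 42 mm tall, sides along its x and y, green square border on its top around a clear square window. Origin: centre of its underside, z up. 120 g. Starts standing on the grey breadboard (a 300 x 225 mm plate, its top 12 mm above the work surface).
- mount_green: black mirror mount: upright slab 20 mm thick (its x), 60 mm wide (its y), 42 mm tall, green strip along the middle of its top and two small brass knobs (10 mm diameter, 6 mm high) on top, 22 mm either side of the middle. Origin: centre of its underside, z up. 120 g. Starts standing on the grey breadboard (a 300 x 225 mm plate, its top 12 mm above the work surface).
- collar_green: green collar: flat ring, 44 mm outside and 20 mm inside diameter, 22 mm tall, lying flat. Origin: centre of its underside, z up. 60 g. Starts standing on the grey breadboard (a 300 x 225 mm plate, its top 12 mm above the work surface).
- lens_red: black lens tube: upright cylinder, 30 mm diameter, 40 mm tall, clear round window in the middle of the top; red band around its upper side and red ring on its top. Origin: centre of its underside, z up. 60 g. Starts standing on the grey breadboard (a 300 x 225 mm plate, its top 12 mm above the work surface). Stays where it is.
- cube_red: black beam-splitter cube: 40 x 40 mm, 42 mm tall, sides along its x and y, red square border on its top around a clear square window. Origin: centre of its underside, z up. 120 g. Starts standing on the grey breadboard (a 300 x 225 mm plate, its top 12 mm above the work surface). Stays where it is.
- pad_disc: black foam pad, 82 x 82 mm, 4 mm thick, in one of the four bays (2 x 2, centres 96 mm apart) of the blue caddy, with a yellow filled disc of 31 mm diameter in its middle. Origin: centre of its underside, 5 mm above the work surface; x and y along the caddy's sides, z up; things stand on its top, at z = 4 mm in its frame. The caddy's rim and dividers (6 mm thick) end 4 mm above the pad's top. Fixed; the caddy does not move.
- pad_square: black foam pad, 82 x 82 mm, 4 mm thick, in one of the four bays (2 x 2, centres 96 mm apart) of the blue caddy, with a yellow square of 41 mm in its middle. Origin: centre of its underside, 5 mm above the work surface; x and y along the caddy's sides, z up; things stand on its top, at z = 4 mm in its frame. The caddy's rim and dividers (6 mm thick) end 4 mm above the pad's top. Fixed; the caddy does not move.
- pad_bar: black foam pad, 82 x 82 mm, 4 mm thick, in one of the four bays (2 x 2, centres 96 mm apart) of the blue caddy, with a yellow bar 21 mm (along x) by 61 mm (along y) in its middle. Origin: centre of its underside, 5 mm above the work surface; x and y along the caddy's sides, z up; things stand on its top, at z = 4 mm in its frame. The caddy's rim and dividers (6 mm thick) end 4 mm above the pad's top. Fixed; the caddy does not move.
- pad_ring: black foam pad, 82 x 82 mm, 4 mm thick, in one of the four bays (2 x 2, centres 96 mm apart) of the blue caddy, with a yellow ring, 45 mm outside and 21 mm inside diameter in its middle. Origin: centre of its underside, 5 mm above the work surface; x and y along the caddy's sides, z up; things stand on its top, at z = 4 mm in its frame. The caddy's rim and dividers (6 mm thick) end 4 mm above the pad's top. Fixed; the caddy does not move.

How it is judged (in metres and radians):
At the end, for the whole second after the job is handed in: Each green-marked optic stands upright (within 7 degrees) and at rest on the pad with its own outline, its centre within 12 mm of the pad's, the mirror mount turned within 15 degrees of its bar (either way round); the red-marked lens tube and cube stand within 20 mm of where they began (horizontal distance between lens_green and pad_disc below 0.012 m and z of lens_green in the frame of pad_disc between 0.001 and 0.008 m and angle between each of lens_green, cube_green, mount_green, collar_green, lens_red, cube_red's own z axis and vertical below 0.12 rad and linear speed of each of lens_green, cube_green, mount_green, collar_green below 0.02 m/s and horizontal distance between cube_green and pad_square below 0.012 m and z of cube_green in the frame of pad_square between 0.001 and 0.008 m and horizontal distance between mount_green and pad_bar below 0.012 m and z of mount_green in the frame of pad_bar between 0.001 and 0.008 m and angle between the y axis of mount_green and the y axis of pad_bar, either way round below 0.26 rad and horizontal distance between collar_green and pad_ring below 0.012 m and z of collar_green in the frame of pad_ring between 0.001 and 0.008 m and distance of each of lens_red, cube_red from where it was at the start of the episode below 0.02 m); the robot touches nothing.
It fails at once if an optic is dropped over the caddy (let go more than 20 mm above its pad) ((horizontal distance between lens_green and pad_disc below 0.045 m and z of lens_green in the frame of pad_disc above 0.024 m and contact force between lens_green and anything else below 0.05 N) or (horizontal distance between cube_green and pad_square below 0.045 m and z of cube_green in the frame of pad_square above 0.024 m and contact force between cube_green and anything else below 0.05 N) or (horizontal distance between mount_green and pad_bar below 0.045 m and z of mount_green in the frame of pad_bar above 0.024 m and contact force between mount_green and anything else below 0.05 N) or (horizontal distance between collar_green and pad_ring below 0.045 m and z of collar_green in the frame of pad_ring above 0.024 m and contact force between collar_green and anything else below 0.05 N)).
It fails at once if the red-banded lens tube is moved or tipped (distance of lens_red from where it was at the start of the episode above 0.02 m or angle between lens_red's own z axis and vertical above 0.3 rad).
It fails at once if the red-banded cube is moved or tipped (distance of cube_red from where it was at the start of the episode above 0.02 m or angle between cube_red's own z axis and vertical above 0.3 rad).
It also fails if it takes over 96 s, if anything falls off the work surface, if the arm or the gripper's body presses on something with over 40 N, if the wrist force passes 120 N, or if a joint passes its speed limit or range.

ROBOT

A 6-joint arm with a two-finger parallel gripper is mounted at the origin on the work surface. World frame = base frame: x ahead of the robot, y to its left, z up, the work surface at z = 0. Lengths are in mm, angles in rad, forces in N, time in s.
With the tool pointing down it reaches from about 300 to 950 mm from the base axis. Payload 3.1 kg.
Tool frame: the origin (TCP) lies where the fingers leave the gripper's body, on its centre line; the fingertips stand 73 mm ahead of it and the grasp point (between the pads) lies 54 mm ahead of it; z points along the fingers, y is the line along which they close (so a half turn about z gives the same grasp; the last joint's range is limited). The gripper opens to 85 mm and grips with 20 to 120 N. Pads are 22 mm wide; open, the fingers measure 114 mm over their backs; the gripper's body (76 mm by 85 mm) begins 54 mm behind the grasp point. The pads swing forward as they close: fully open they stand 13 mm farther back than shut.
Start: joints at [-1.312, 0.308, 1.634, -0, 1.2, -0.07], TCP at [201.791, -591.535, 303.872] pointing down, gripper open.
Joint ranges: [-3.06, 3.06], [-0.79, 1.96], [0.05, 2.63], [-1.19, 4.34], [0.05, 2.64], [-2.94, 2.94]. Speed limits (rad/s): [2.79, 2.79, 3.14, 3.14, 3.14, 3.14].

INTERFACE

Orientations are given as a unit quaternion [x, y, z, w].
In Python, from rig import r gives the robot as it stands.
- The arm moves only by the shell command python3 -m jog 'ROWS'. ROWS is JSON, a list that holds one entry, the list of rows, each a list of 7 numbers: the shift along the tool's x, y, z as a fraction of full scale, then the turn, a rotation vector about the tool's x, y, z as a fraction of full scale, then the gripper's target within -1 to 1 (shut at 1, half-way at 0, fully open at -1). A call has 1 to 20 rows; each row is the pose to reach, as a shift and turn from the pose commanded when the call began, along the tool's axes at that moment; what a row does not reach only later rows make up. Full scale, the value 1, is 75 cm for a shift and 60 degrees for a turn. A row lasts 1/12 s, in which the tool goes at most 41.7 mm and 7.16 degrees, less where a joint would pass 70% of its speed; a pose out of reach is approached as far as the arm can. A call with a number of a shift or a turn outside -1 to 1 is refused whole. A call with a gripper value outside its range is refused whole. The fingers move at their own pace and stop on an object; the grip force is fixed at half the most. Time passes only in rows, so rows that repeat a pose let the fingers close. It gives the time, the measured TCP pose, the force, the opening and the grip force at its end, in the units of the state.
- r.get_obs(): the state, without advancing time (a new reading comes with each control period).
- r.camera(name): name is "scene" or "top" or "wrist"; returns a dict with "image" (420x560x3 uint8, blue, green, red), "z_map" (420x560 float32, mm along the optical axis (not along the pixel's ray), 0 where there is no reading), "fx", "fy", "cx", "cy" (pixels), "R" (3x3) and "t" (3): a world point X has camera coordinates R X + t; the wrist camera has in their place "mount" (4x4, takes a point from camera to tool coordinates, whose origin is the TCP and whose axes are the flange's). Camera axes: x right, y down, z forward; pixel columns grow to the right and rows downward; lengths in mm; the calibration is good to about 2 mm. A picture is of the moment at which its call begins: read the wrist's pose just before it.
- r.hand_in(): hands the job in; it is judged then, once.
The state is a dict: "time": time; "q": joint angles; "joint_vel": joint speeds; "effort": joint torques, N m; "tool_pos": TCP position; "tcp_rot": TCP orientation; "contact_force": force on the tool from outside, world axes, zero at the start; "ft_torque": the same for the moment, N m; "gripper_width": opening from 0.0 (shut) to 1.0 (fully open); "finger_force": force on a finger pad.
Only numpy, scipy, OpenCV 4.12 (cv2) and the standard library are available. Lean on these libraries where they do the work, as an engineer would, in place of code of your own. Each camera call takes 0.05 s, during which the arm holds its last target. There are 200 camera calls.

## Working session

There is one attempt and no reset: what is moved stays moved. The work goes in short steps, Python scripts to look and compute and a shell command to move; the robot and the scene stay as the last step left them, time stands still between calls to the robot, and variables do not carry over. Pictures are saved under pics/ and viewed, at most 14 in all, crops included, and the job is handed in when it is done.

```bash
ls; mkdir -p pics; python3 - <<'E'
from rig import r
import cv2,pickle
o=r.get_obs();print(o)
for n in("top","scene"):
    c=r.camera(n);cv2.imwrite(f"pics/{n}0.png",c["image"]);pickle.dump(c,open(f"{n}0.pkl","wb"))
    print(n,c["fx"],c["cx"],c["cy"],c["R"],c["t"])
E
```

```text
pics
{'time': 0.0, 'q': array([-1.31167755e+00,  3.09017068e-01,  1.63518571e+00, -3.37979095e-05,
        1.19970522e+00, -6.97062149e-02]), 'joint_vel': array([-1.80353866e-04,  2.43414133e-03, -5.96164865e-06,  3.92034468e-05,
        3.05330268e-04, -3.59147598e-04]), 'effort': array([ 9.23852822e-04, -4.15254629e+01, -2.76665157e+01,  6.24610379e-05,
        1.01717818e-02, -7.89334038e-07]), 'tool_pos': array([ 201.6266691 , -590.89091834,  302.63977841]), 'tcp_rot': array([ 9.86513016e-01,  1.63678734e-01, -1.25145872e-04, -1.15099395e-03]), 'contact_force': array([-0.48444186,  1.2107375 , -0.64949432]), 'ft_torque': array([-0.03480167, -0.00705308,  0.00307947]), 'finger_force': 0.0, 'gripper_width': 1.0003045480992394}
top 412.4032024917223 284.2908333476707 212.16792472071668 [[-0.02685782 -0.99865944 -0.04424901]
 [-0.9838494   0.03424415 -0.17569205]
 [ 0.1769718   0.03881566 -0.98345022]] [ 34.97906549 513.22149824 815.47288122]
scene 496.0421742166297 271.7633829029566 214.30256238436792 [[ 0.05246726  0.99862165 -0.0014123 ]
 [ 0.56521844 -0.03086225 -0.82436378]
 [-0.8232711   0.04245385 -0.56605863]] [ -40.72944776 -265.48315368 1316.25563867]
```

View pics/top0.png

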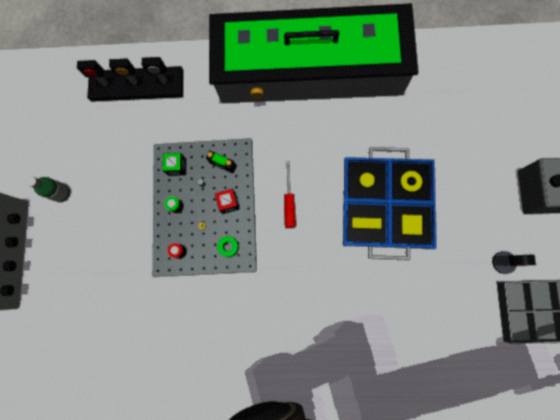

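View pics/scene0.png

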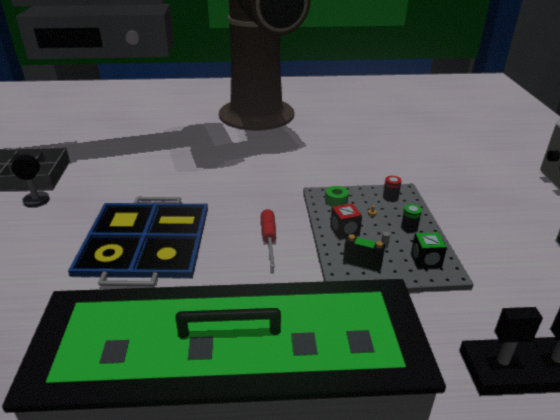

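```bash
cat > h.py <<'E'
import numpy as np,cv2,pickle
from scipy.spatial.transform import Rotation as Ro
def back(c,uv,z,R=None,t=None):
    R=c["R"] if R is None else R; t=c["t"] if t is None else t
    uv=np.atleast_2d(uv).astype(float)
    d=np.c_[(uv[:,0]-c["cx"])/c["fx"],(uv[:,1]-c["cy"])/c["fy"],np.ones(len(uv))]@R
    C=-R.T@np.asarray(t).ravel()
    return C+d*((z-C[2])/d[:,2])[:,None]
def wristRt(c,o):
    T=np.eye(4);T[:3,:3]=Ro.from_quat(o["tcp_rot"]).as_matrix();T[:3,3]=o["tool_pos"]
    M=np.linalg.inv(T@np.asarray(c["mount"]));return M[:3,:3],M[:3,3]
def masks(im):
    h=cv2.cvtColor(im,cv2.COLOR_BGR2HSV);H,S,V=h[...,0],h[...,1],h[...,2];b=(S>130)&(V>70)
    return {"g":b&(H>45)&(H<80),"r":b&((H<8)|(H>172)),"y":b&(H>22)&(H<38)}
def blobs(c,z,R=None,t=None,box=None,amin=25):
    # z: dict colour->plane height; outline corners taken in world xy
    for k,m in masks(c["image"]).items():
        if k not in z: continue
        m=m.astype(np.uint8)
        if box: q=np.zeros_like(m);q[box[1]:box[3],box[0]:box[2]]=1;m=m*q
        for ct in cv2.findContours(m,cv2.RETR_EXTERNAL,cv2.CHAIN_APPROX_NONE)[0]:
            if cv2.contourArea(ct)<amin: continue
            p=back(c,ct[:,0],z[k],R,t)[:,:2]
            (x,y),(w,h),a=cv2.minAreaRect(p.astype(np.float32))
            if w<h: w,h,a=h,w,a+90
            print(k,"px",ct[:,0].mean(0).round(),"xy",round(x,1),round(y,1),"size",round(w,1),round(h,1),"long axis deg",round((a+90)%180-90,1))
E
python3 - <<'E'
from h import *
c=pickle.load(open("top0.pkl","rb"))
blobs(c,{"g":53,"r":53,"y":9},box=(145,135,440,280),amin=10)
print("z34",); blobs(c,{"g":34},box=(210,230,245,265))
for u,v in((201,182),(201,226),(290,210)):
    zz=c["z_map"][v-4:v+5,u-4:u+5];v0,u0=np.unravel_index(np.where(zz>0,zz,9e9).argmin(),zz.shape);u1,v1=u-4+u0,v-4+v0;Z=zz.min()
    print(c["R"].T@(np.array([(u1-c["cx"])/c["fx"]*Z,(v1-c["cy"])/c["fy"]*Z,Z])-np.ravel(c["t"])))
print(pickle.load(open("scene0.pkl","rb")).keys())
from rig import r; w=r.camera("wrist");print(w["mount"],w["fx"],w["cx"],w["cy"])
E
```

```text
g px [227. 246.] xy 446.4 138.6 size 41.7 41.2 long axis deg 88.3
g px [171. 203.] xy 540.3 256.6 size 29.6 29.5 long axis deg 44.7
g px [219. 159.] xy 633.2 155.0 size 32.3 19.4 long axis deg 66.8
g px [171. 161.] xy 631.8 258.5 size 39.5 37.9 long axis deg 87.7
r px [175. 250.] xy 441.5 246.8 size 29.6 28.9 long axis deg 88.3
r px [289. 210.] xy 517.3 7.0 size 71.7 20.7 long axis deg -1.6
r px [225. 199.] xy 544.8 141.6 size 39.3 38.9 long axis deg -75.8
y px [202. 225.] xy 498.5 202.7 size 13.5 11.1 long axis deg 0.4
y px [366. 223.] xy 492.0 -155.8 size 62.4 24.0 long axis deg 88.0
y px [412. 224.] xy 485.1 -252.2 size 43.9 42.4 long axis deg -4.4
y px [367. 179.] xy 588.4 -161.8 size 32.8 31.7 long axis deg 87.7
y px [411. 181.] xy 580.8 -258.2 size 46.1 45.9 long axis deg -49.5
y px [228. 162.] xy 639.5 143.9 size 9.3 9.1 long axis deg -2.3
y px [210. 154.] xy 659.9 184.7 size 9.4 9.2 long axis deg -2.4
z34
g px [227. 246.] xy 448.3 142.0 size 42.7 42.1 long axis deg 88.3
[589.61267506 197.0346071   39.88986856]
[494.86968625 199.91769714  33.42755136]
[361.55642433 -14.29577746 893.69370819]
dict_keys(['image', 'z_map', 'fx', 'fy', 'cx', 'cy', 'R', 't'])
[[-2.92262197e-05 -9.63398806e-01 -2.68072267e-01  6.83497860e+01]
 [ 9.99999996e-01 -6.81802658e-06 -8.45210179e-05  4.29519741e-01]
 [ 7.95997239e-05 -2.68072269e-01  9.63398802e-01 -7.00268215e+01]
 [ 0.00000000e+00  0.00000000e+00  0.00000000e+00  1.00000000e+00]] 344.91340869032507 281.84537696998916 213.3471016689607
```

```bash
python3 -m jog '[[[0.613,-0.332,0,0,0,0.313,-1],[0.613,-0.332,0,0,0,0.313,-1],[0.613,-0.332,0,0,0,0.313,-1],[0.613,-0.332,0,0,0,0.313,-1],[0.613,-0.332,0,0,0,0.313,-1],[0.613,-0.332,0,0,0,0.313,-1],[0.613,-0.332,0,0,0,0.313,-1],[0.613,-0.332,0,0,0,0.313,-1],[0.613,-0.332,0,0,0,0.313,-1],[0.613,-0.332,0,0,0,0.313,-1],[0.613,-0.332,0,0,0,0.313,-1],[0.613,-0.332,0,0,0,0.313,-1],[0.613,-0.332,0,0,0,0.313,-1],[0.613,-0.332,0,0,0,0.313,-1],[0.613,-0.332,0,0,0,0.313,-1],[0.613,-0.332,0,0,0,0.313,-1],[0.613,-0.332,0,0,0,0.313,-1],[0.613,-0.332,0,0,0,0.313,-1]]]'
cat > look.py <<'E'
from h import *; from rig import r; import sys,json
z=json.loads(sys.argv[2])
o=r.get_obs();c=r.camera("wrist");cv2.imwrite(f"pics/{sys.argv[1]}.png",c["image"])
m=Ro.from_quat(o["tcp_rot"]).as_matrix();print("tcp",o["tool_pos"].round(1),"theta",np.degrees(np.arctan2(m[1,0],m[0,0])).round(2),"tz",m[:,2].round(3),"t",o["time"])
for zz in z: print(zz);blobs(c,zz,*wristRt(c,o))
E
python3 look.py w1 '[{"y":9}]'
```

```text
time: 1.65
tool_pos: [555.6, -208.5, 303.7]
tcp_rot: [1.0, -0.0, -0.0, 0.0]
contact_force: [0.4, -0.1, 0.1]
gripper_width: 1.002
finger_force: 0.0
tcp [ 555.6 -208.5  303.7] theta -0.05 tz [-0.001 -0.    -1.   ] t 1.65
{'y': 9}
y px [236. 239.] xy 493.0 -157.9 size 61.8 21.9 long axis deg 86.0
y px [322. 244.] xy 486.3 -253.6 size 42.1 41.8 long axis deg 86.0
y px [239. 152.] xy 588.4 -164.5 size 30.4 30.2 long axis deg 88.7
y px [331. 158.] xy 582.4 -259.9 size 44.6 44.4 long axis deg 46.6
```

View pics/w1.png

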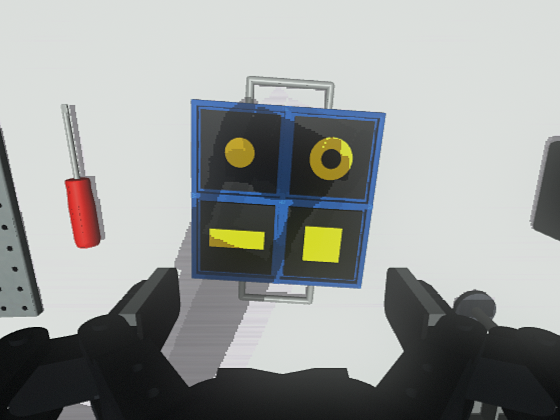

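The wrist picture shows the caddy, its disc at (239,152), ring (331,158), bar (236,239) and square (322,244); it agrees with the top view to about 2 mm. Next, over the breadboard.

```bash
python3 -m jog '[[[0.006,-0.545,0,0,0,0,-1],[0.006,-0.545,0,0,0,0,-1],[0.006,-0.545,0,0,0,0,-1],[0.006,-0.545,0,0,0,0,-1],[0.006,-0.545,0,0,0,0,-1],[0.006,-0.545,0,0,0,0,-1],[0.006,-0.545,0,0,0,0,-1],[0.006,-0.545,0,0,0,0,-1],[0.006,-0.545,0,0,0,0,-1],[0.006,-0.545,0,0,0,0,-1],[0.006,-0.545,0,0,0,0,-1],[0.006,-0.545,0,0,0,0,-1],[0.006,-0.545,0,0,0,0,-1],[0.006,-0.545,0,0,0,0,-1],[0.006,-0.545,0,0,0,0,-1]]]'
python3 look.py w2 '[{"g":54,"r":54},{"g":52,"r":52},{"g":34},{"y":60}]'
```

```text
time: 2.95
tool_pos: [560.8, 199.5, 303.8]
tcp_rot: [1.0, -0.001, -0.0, 0.0]
contact_force: [0.5, -0.4, 0.1]
gripper_width: 1.003
finger_force: 0.0
tcp [560.8 199.5 303.8] theta -0.09 tz [-0. -0. -1.] t 2.95
{'g': 54, 'r': 54}
g px [335. 284.] xy 464.8 143.9 size 47.2 39.1 long axis deg -0.1
g px [225. 210.] xy 542.9 254.4 size 30.0 28.8 long axis deg 89.9
g px [334. 111.] xy 634.4 152.5 size 30.2 16.6 long axis deg 64.5
g px [217. 113.] xy 633.1 256.6 size 37.5 36.8 long axis deg 89.7
r px [237. 300.] xy 445.0 246.4 size 31.0 29.6 long axis deg 29.8
r px [461. 217.] xy 534.3 26.4 size 66.5 20.4 long axis deg -0.1
r px [344. 207.] xy 545.9 139.5 size 37.5 37.2 long axis deg -75.7
{'g': 52, 'r': 52}
g px [335. 284.] xy 463.8 143.6 size 47.5 39.4 long axis deg -0.1
g px [225. 210.] xy 542.4 254.7 size 30.2 29.0 long axis deg 89.9
g px [334. 111.] xy 634.5 152.2 size 30.4 16.7 long axis deg 64.5
g px [217. 113.] xy 633.1 257.0 size 37.7 37.0 long axis deg 89.7
r px [237. 300.] xy 443.8 246.7 size 31.2 29.7 long axis deg 29.8
r px [461. 217.] xy 533.8 25.3 size 66.9 20.5 long axis deg -0.1
r px [344. 207.] xy 545.4 139.2 size 37.7 37.5 long axis deg -75.7
{'g': 34}
g px [335. 284.] xy 454.5 140.5 size 50.2 41.6 long axis deg -0.1
g px [225. 210.] xy 537.5 257.8 size 31.9 30.7 long axis deg 89.9
g px [334. 111.] xy 634.7 149.6 size 32.1 17.7 long axis deg 64.5
g px [217. 113.] xy 633.4 260.2 size 39.8 39.1 long axis deg 89.7
{'y': 60}
y px [281. 240.] xy 515.1 200.3 size 11.7 7.4 long axis deg -57.5
y px [356. 123.] xy 624.3 133.0 size 8.9 8.5 long axis deg 89.9
y px [312. 100.] xy 644.0 173.0 size 9.0 8.7 long axis deg 1.5
```

View pics/w2.png

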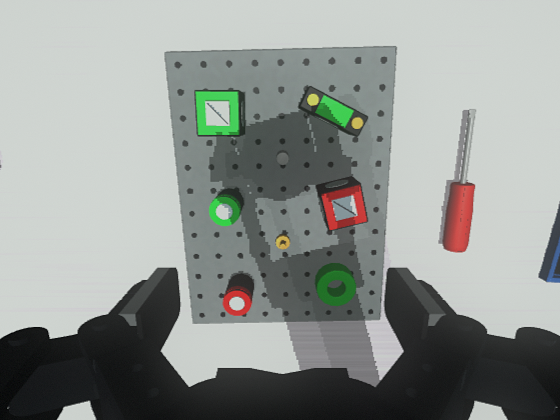

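The board from above: green cube at (217,113), mount (334,111), green lens (225,210), collar (335,284), red cube (344,207), red lens (237,300), posts at (282,158) and (282,242). Lens first.

```bash
python3 -m jog '[[[-0.0264,-0.0753,0.08,0,0,0,-0.4],[-0.0264,-0.0753,0.14,0,0,0,-0.4],[-0.0264,-0.0753,0.16,0,0,0,-0.4],[-0.0264,-0.0753,0.18,0,0,0,-0.4],[-0.0264,-0.0753,0.21,0,0,0,-0.4],[-0.0264,-0.0753,0.24,0,0,0,-0.4],[-0.0264,-0.0753,0.265,0,0,0,-0.4],[-0.0264,-0.0753,0.2827,0,0,0,-0.4],[-0.0264,-0.0753,0.2827,0,0,0,-0.4],[-0.0264,-0.0753,0.2827,0,0,0,1],[-0.0264,-0.0753,0.2827,0,0,0,1],[-0.0264,-0.0753,0.2827,0,0,0,1],[-0.0264,-0.0753,0.2827,0,0,0,1],[-0.0264,-0.0753,0.2827,0,0,0,1],[-0.0264,-0.0753,0.2827,0,0,0,1],[-0.0264,-0.0753,0.2827,0,0,0,1],[-0.0264,-0.0753,0.2827,0,0,0,1]]]'
```

```text
time: 4.42
tool_pos: [542.2, 258.2, 93.7]
tcp_rot: [1.0, 0.001, 0.002, -0.001]
contact_force: [0.3, -1.2, 5.4]
gripper_width: 0.336
finger_force: 59.2
```

```bash
python3 -m jog '[[[0,0,-0.05,0,0,0,1],[0,0,-0.1,0,0,0,1],[0,0,-0.15,0,0,0,1],[0.0632,0.5587,-0.15,0,0,0,1],[0.0632,0.5587,-0.15,0,0,0,1],[0.0632,0.5587,-0.15,0,0,0,1],[0.0632,0.5587,-0.15,0,0,0,1],[0.0632,0.5587,-0.15,0,0,0,1],[0.0632,0.5587,-0.15,0,0,0,1],[0.0632,0.5587,-0.15,0,0,0,1],[0.0632,0.5587,-0.15,0,0,0,1],[0.0632,0.5587,-0.15,0,0,0,1],[0.0632,0.5587,-0.15,0,0,0,1],[0.0632,0.5587,-0.15,0,0,0,1],[0.0632,0.5587,-0.15,0,0,0,1],[0.0632,0.5587,-0.15,0,0,0,1],[0.0632,0.5587,-0.15,0,0,0,1],[0.0632,0.5587,-0.15,0,0,0,1]]]'; python3 look.py w3 '[{"g":150}]'
```

```text
time: 5.92
tool_pos: [588.2, -159.2, 204.0]
tcp_rot: [1.0, 0.002, -0.001, -0.0]
contact_force: [0.1, 0.2, -0.9]
gripper_width: 0.338
finger_force: 59.4
tcp [ 588.2 -159.2  204. ] theta 0.18 tz [-0.001  0.001 -1.   ] t 5.9167
{'g': 150}
g px [282. 306.] xy 582.8 -159.5 size 37.6 31.9 long axis deg 0.2
```

View pics/w3.png

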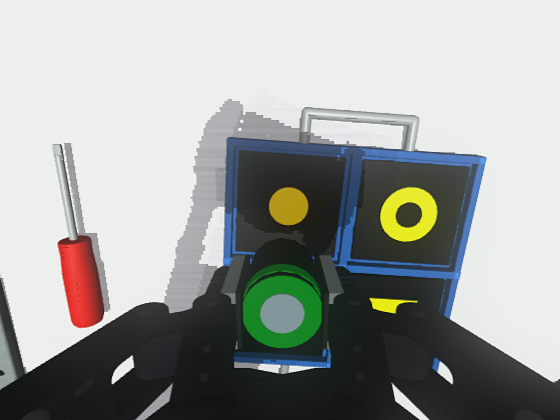

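Lens hangs upright between the pads, its window at (283,313), above the disc bay. Lowering with a small y correction.

```bash
python3 -m jog '[[[0,0.004,0.05,0,0,0,1],[0,0.004,0.09,0,0,0,1],[0,0.004,0.12,0,0,0,1],[0,0.004,0.14,0,0,0,1],[0,0.004,0.147,0,0,0,1],[0,0.004,0.151,0,0,0,1],[0,0.004,0.151,0,0,0,1],[0,0.004,0.151,0,0,0,1],[0,0.004,0.151,0,0,0,1]]]'; python3 -m jog '[[[0,0,0,0,0,0,-0.2],[0,0,0,0,0,0,-0.2],[0,0,0,0,0,0,-0.2],[0,0,0,0,0,0,-0.2],[0,0,0,0,0,0,-0.2],[0,0,-0.03,0,0,0,-0.2],[0,0,-0.07,0,0,0,-0.2],[0,0,-0.12,0,0,0,-0.2],[-0.04,0,-0.19,0,0,0,-0.2],[-0.04,0,-0.24,0,0,0,-0.2],[-0.04,0,-0.28,0,0,0,-0.2],[-0.04,0,-0.28,0,0,0,-0.2],[-0.04,0,-0.28,0,0,0,-0.2]]]'; python3 look.py w4 '[{"g":49,"y":9}]'
```

```text
time: 6.72
tool_pos: [589.6, -163.9, 92.2]
tcp_rot: [1.0, 0.001, 0.001, 0.0]
contact_force: [-0.5, 0.3, -0.4]
gripper_width: 0.336
finger_force: 59.5
time: 7.8
tool_pos: [560.4, -165.1, 305.7]
tcp_rot: [1.0, 0.0, 0.004, 0.002]
contact_force: [-0.7, -0.0, -1.2]
gripper_width: 0.604
finger_force: 0.0
tcp [ 560.4 -165.1  305.7] theta 0.05 tz [ 0.009 -0.003 -1.   ] t 7.8
{'g': 49, 'y': 9}
g px [ 13. 285.] xy 460.5 111.0 size 51.9 31.2 long axis deg -11.9
g px [280. 162.] xy 589.8 -164.3 size 30.3 29.2 long axis deg -90.0
y px [274. 244.] xy 493.0 -157.8 size 62.1 21.9 long axis deg 86.1
y px [358. 249.] xy 486.4 -253.7 size 42.2 41.8 long axis deg 86.0
y px [370. 165.] xy 582.1 -259.9 size 44.8 44.7 long axis deg 4.7
```

View pics/w4.png

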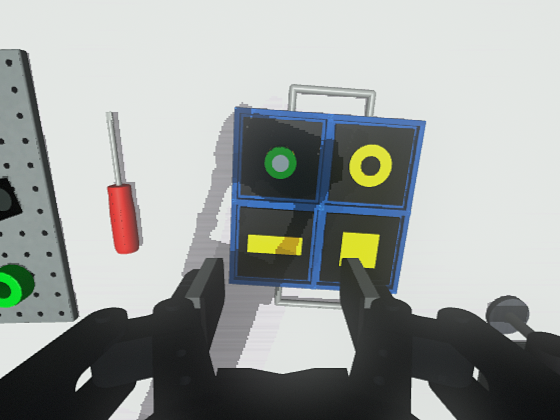

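Lens stands centred in the disc bay at (280,162), within 2 mm of the disc. Now the cube.

```bash
python3 -m jog '[[[0.0968,-0.5628,0,0,0,0,-0.6],[0.0968,-0.5628,0,0,0,0,-0.6],[0.0968,-0.5628,0,0,0,0,-0.6],[0.0968,-0.5628,0,0,0,0,-0.6],[0.0968,-0.5628,0,0,0,0,-0.6],[0.0968,-0.5628,0,0,0,0,-0.6],[0.0968,-0.5628,0,0,0,0,-0.6],[0.0968,-0.5628,0,0,0,0,-0.6],[0.0968,-0.5628,0,0,0,0,-0.6],[0.0968,-0.5628,0,0,0,0,-0.6],[0.0968,-0.5628,0.05,0,0,0,-0.6],[0.0968,-0.5628,0.1,0,0,0,-0.6],[0.0968,-0.5628,0.12,0,0,0,-0.6],[0.0968,-0.5628,0.13,0,0,0,-0.6],[0.0968,-0.5628,0.14,0,0,0,-0.6]]]'
```

```text
time: 9.1
tool_pos: [629.1, 257.6, 192.2]
tcp_rot: [1.0, 0.001, -0.003, 0.001]
contact_force: [0.4, 0.7, 0.1]
gripper_width: 0.8
finger_force: 0.0
```

```bash
python3 -c "
from rig import r;import numpy as np
from scipy.spatial.transform import Rotation as R
o=r.get_obs();m=R.from_quat(o['tcp_rot']).as_matrix();print(o['tool_pos'],m[:,0],m[:,2],m.T@(np.array([633.1,256.8,92])-o['tool_pos'])/750)"
```

```text
[629.10744589 257.57234531 192.22526207] [ 0.99998429  0.00127743 -0.00545864] [-0.00545631 -0.00181827 -0.99998346] [0.00605146 0.0007946  0.1336043 ]
```

```bash
python3 -m jog '[[[0.005,0.001,0.04,0,0,0,-0.6],[0.005,0.001,0.08,0,0,0,-0.6],[0.005,0.001,0.11,0,0,0,-0.6],[0.005,0.001,0.131,0,0,0,-0.6],[0.005,0.001,0.131,0,0,0,-0.6],[0.005,0.001,0.131,0,0,0,-0.6],[0.005,0.001,0.131,0,0,0,1],[0.005,0.001,0.131,0,0,0,1],[0.005,0.001,0.131,0,0,0,1],[0.005,0.001,0.131,0,0,0,1],[0.005,0.001,0.131,0,0,0,1],[0.005,0.001,0.131,0,0,0,1],[0.005,0.001,0.131,0,0,0,1],[0.005,0.001,0.131,0,0,0,1],[0.005,0.001,0.131,0,0,0,1]]]'
```

```text
time: 10.35
tool_pos: [636.5, 257.8, 100.7]
tcp_rot: [1.0, 0.001, 0.002, -0.001]
contact_force: [0.2, -0.4, 6.1]
gripper_width: 0.456
finger_force: 62.3
```

```bash
python3 -m jog '[[[0,0,-0.05,0,0,0,1],[0,0,-0.1,0,0,0,1],[0,0,-0.15,0,0,0,1],[-0.1956,0.682,-0.15,0,0,0,1],[-0.1956,0.682,-0.15,0,0,0,1],[-0.1956,0.682,-0.15,0,0,0,1],[-0.1956,0.682,-0.15,0,0,0,1],[-0.1956,0.682,-0.15,0,0,0,1],[-0.1956,0.682,-0.15,0,0,0,1],[-0.1956,0.682,-0.15,0,0,0,1],[-0.1956,0.682,-0.15,0,0,0,1],[-0.1956,0.682,-0.15,0,0,0,1],[-0.1956,0.682,-0.15,0,0,0,1],[-0.1956,0.682,-0.15,0,0,0,1],[-0.1956,0.682,-0.15,0,0,0,1],[-0.1956,0.682,-0.15,0,0,0,1],[-0.1956,0.682,-0.15,0,0,0,1],[-0.1956,0.682,-0.15,0,0,0,1],[-0.1956,0.682,-0.15,0,0,0,1]]]'; python3 look.py w5 '[{"g":163}]'
```

```text
time: 11.93
tool_pos: [487.9, -253.9, 210.2]
tcp_rot: [1.0, 0.0, -0.0, -0.001]
contact_force: [-0.2, 0.6, -1.3]
gripper_width: 0.459
finger_force: 61.6
tcp [ 487.9 -253.9  210.2] theta 0.01 tz [-0.     0.001 -1.   ] t 11.9333
{'g': 163}
g px [282. 311.] xy 483.8 -254.2 size 37.6 37.2 long axis deg -89.9
g px [139.  62.] xy 573.1 -209.4 size 16.6 15.5 long axis deg 82.5
```

View pics/w5.png

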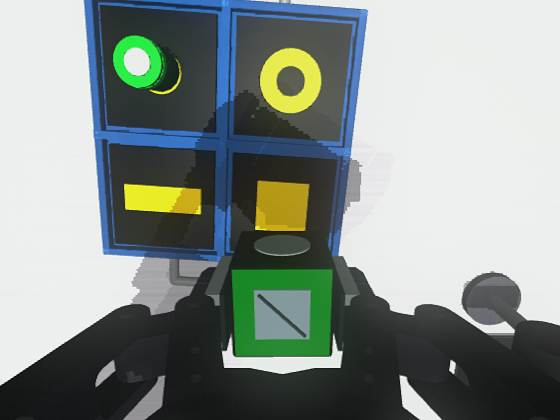

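Cube held level at (282,311), 2.6 mm short in x of its square; lowering.

```bash
python3 -m jog '[[[0.0035,0.0005,0.05,0,0,0,1],[0.0035,0.0005,0.09,0,0,0,1],[0.0035,0.0005,0.12,0,0,0,1],[0.0035,0.0005,0.14,0,0,0,1],[0.0035,0.0005,0.147,0,0,0,1],[0.0035,0.0005,0.151,0,0,0,1],[0.0035,0.0005,0.151,0,0,0,1],[0.0035,0.0005,0.151,0,0,0,1],[0.0035,0.0005,0.151,0,0,0,1]]]'; python3 -m jog '[[[0,0,0,0,0,0,-0.3],[0,0,0,0,0,0,-0.3],[0,0,0,0,0,0,-0.3],[0,0,0,0,0,0,-0.3],[0,0,0,0,0,0,-0.3],[0,0,-0.03,0,0,0,-0.3],[0,0,-0.07,0,0,0,-0.3],[0,0,-0.12,0,0,0,-0.3],[0.04,0,-0.19,0,0,0,-0.3],[0.07,0,-0.24,0,0,0,-0.3],[0.07,0,-0.27,0,0,0,-0.3],[0.07,0,-0.27,0,0,0,-0.3],[0.07,0,-0.27,0,0,0,-0.3]]]'; python3 look.py w6 '[{"g":51,"y":9}]'
```

```text
time: 12.73
tool_pos: [492.0, -254.2, 97.9]
tcp_rot: [1.0, 0.001, 0.001, 0.0]
contact_force: [0.5, 0.2, -0.9]
gripper_width: 0.457
finger_force: 61.6
time: 13.82
tool_pos: [545.7, -255.8, 303.8]
tcp_rot: [1.0, 0.001, 0.004, 0.002]
contact_force: [-0.4, 0.1, -0.4]
gripper_width: 0.647
finger_force: 0.0
tcp [ 545.7 -255.8  303.8] theta 0.08 tz [ 0.007 -0.004 -1.   ] t 13.8167
{'g': 51, 'y': 9}
g px [279. 250.] xy 488.0 -254.5 size 38.0 36.3 long axis deg -90.0
g px [183. 146.] xy 590.3 -165.9 size 30.9 29.9 long axis deg -47.2
y px [192. 232.] xy 493.0 -157.9 size 61.4 21.9 long axis deg 86.1
y px [285. 151.] xy 582.1 -259.9 size 45.1 43.4 long axis deg -90.0
```

```bash
python3 -m jog '[[[-0.1276,-0.529,0,0,0,0,-0.6],[-0.1276,-0.529,0,0,0,0,-0.6],[-0.1276,-0.529,0,0,0,0,-0.6],[-0.1276,-0.529,0,0,0,0,-0.6],[-0.1276,-0.529,0,0,0,0,-0.6],[-0.1276,-0.529,0,0,0,0,-0.6],[-0.1276,-0.529,0,0,0,0,-0.6],[-0.1276,-0.529,0,0,0,0,-0.6],[-0.1276,-0.529,0,0,0,0,-0.6],[-0.1276,-0.529,0,0,0,0,-0.6],[-0.1276,-0.529,0.05,0,0,0,-0.6],[-0.1276,-0.529,0.1,0,0,0,-0.6],[-0.1276,-0.529,0.14,0,0,0,-0.6],[-0.1276,-0.529,0.15,0,0,0,-0.6],[-0.1276,-0.529,0.15,0,0,0,-0.6],[-0.1276,-0.529,0.15,0,0,0,-0.6]]]'; python3 look.py w7 '[{"g":34,"r":54}]'
```

```text
time: 15.2
tool_pos: [446.8, 141.5, 186.5]
tcp_rot: [1.0, 0.0, -0.001, 0.0]
contact_force: [0.5, 0.1, 0.8]
gripper_width: 0.799
finger_force: 0.0
tcp [446.8 141.5 186.5] theta 0.02 tz [-0.002 -0.    -1.   ] t 15.2
{'g': 34, 'r': 54}
g px [283. 214.] xy 451.7 140.0 size 45.4 42.3 long axis deg -1.3
r px [116. 234.] xy 444.9 243.7 size 34.2 29.2 long axis deg -47.8
r px [486.  99.] xy 523.4 27.7 size 63.8 20.3 long axis deg 0.5
r px [285.  56.] xy 546.1 139.6 size 37.3 37.2 long axis deg -75.7
```

View pics/w7.png

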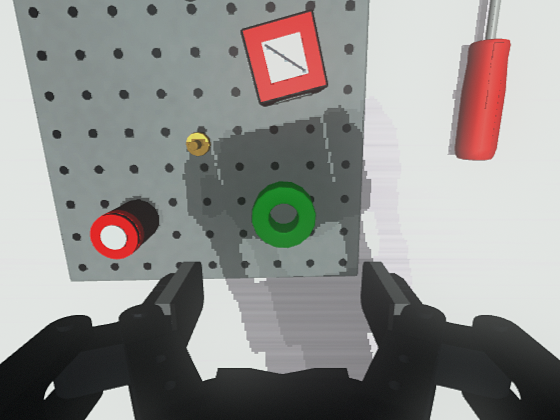

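Collar at (283,214), about (450,140); red parts undisturbed. Descending.

```bash
python3 -m jog '[[[0.0045,0.0015,0.04,0,0,0,-0.6],[0.0045,0.0015,0.08,0,0,0,-0.6],[0.0045,0.0015,0.11,0,0,0,-0.6],[0.0045,0.0015,0.13,0,0,0,-0.6],[0.0045,0.0015,0.136,0,0,0,-0.6],[0.0045,0.0015,0.136,0,0,0,-0.6],[0.0045,0.0015,0.136,0,0,0,-0.6],[0.0045,0.0015,0.136,0,0,0,-0.6]]]'
```

```text
time: 15.92
tool_pos: [452.5, 141.1, 87.0]
tcp_rot: [1.0, 0.0, 0.002, -0.0]
contact_force: [0.6, 0.4, 0.2]
gripper_width: 0.798
finger_force: 0.0
```

```bash
python3 -m jog '[[[-0.002,0.001,0,0,0,0,1],[-0.002,0.001,0,0,0,0,1],[-0.002,0.001,0,0,0,0,1],[-0.002,0.001,0,0,0,0,1],[-0.002,0.001,0,0,0,0,1],[-0.002,0.001,0,0,0,0,1],[-0.002,0.001,0,0,0,0,1],[-0.002,0.001,0,0,0,0,1],[-0.002,0.001,0,0,0,0,1]]]'
```

```text
time: 16.67
tool_pos: [449.9, 140.2, 86.7]
tcp_rot: [1.0, 0.001, 0.001, -0.0]
contact_force: [-2.3, -0.9, 8.1]
gripper_width: 0.495
finger_force: 59.7
```

```bash
python3 -m jog '[[[0,0,-0.05,0,0,0,1],[0,0,-0.1,0,0,0,1],[0,0,-0.15,0,0,0,1],[0.176,0.5335,-0.15,0,0,0,1],[0.176,0.5335,-0.15,0,0,0,1],[0.176,0.5335,-0.15,0,0,0,1],[0.176,0.5335,-0.15,0,0,0,1],[0.176,0.5335,-0.15,0,0,0,1],[0.176,0.5335,-0.15,0,0,0,1],[0.176,0.5335,-0.15,0,0,0,1],[0.176,0.5335,-0.15,0,0,0,1],[0.176,0.5335,-0.15,0,0,0,1],[0.176,0.5335,-0.15,0,0,0,1],[0.176,0.5335,-0.15,0,0,0,1],[0.176,0.5335,-0.15,0,0,0,1],[0.176,0.5335,-0.15,0,0,0,1],[0.176,0.5335,-0.15,0,0,0,1],[0.176,0.5335,-0.15,0,0,0,1],[0.176,0.5335,-0.15,0,0,0,1]]]'; python3 look.py w8 '[{"g":146}]'
```

```text
time: 18.25
tool_pos: [581.3, -258.2, 197.6]
tcp_rot: [1.0, 0.001, -0.0, -0.0]
contact_force: [0.0, -0.0, -0.8]
gripper_width: 0.49
finger_force: 61.2
tcp [ 581.3 -258.2  197.6] theta 0.17 tz [-0.001  0.001 -1.   ] t 18.25
{'g': 146}
g px [281. 301.] xy 579.1 -258.5 size 60.7 41.7 long axis deg 0.2
g px [141. 210.] xy 616.8 -206.7 size 17.9 17.8 long axis deg 85.0
```

View pics/w8.png

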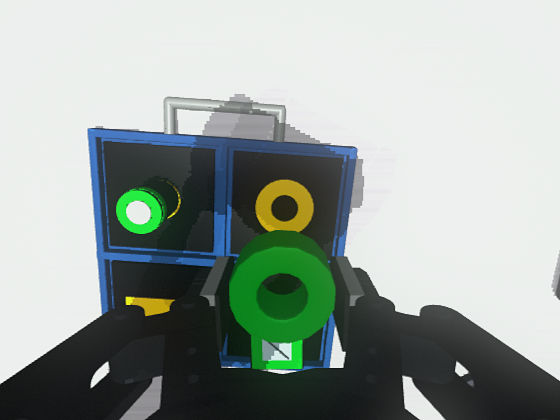

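The held collar at (281,301) looks longer in x than expected, so it may be pitched; I'll check with the depth map.

```bash
python3 - <<'E'
from h import *; from rig import r
o=r.get_obs();c=r.camera("wrist");R,t=wristRt(c,o)
m=masks(c["image"])["g"]; n,l,s,_=cv2.connectedComponentsWithStats(m.astype(np.uint8)); k=s[1:,4].argmax()+1
v,u=np.where(l==k);Z=c["z_map"][v,u];ok=Z>0;v,u,Z=v[ok],u[ok],Z[ok]
P=(np.c_[(u-c["cx"])/c["fx"]*Z,(v-c["cy"])/c["fy"]*Z,Z]-t)@R
print("bbox rows",v.min(),v.max(),"cols",u.min(),u.max(),P.min(0),P.max(0),np.percentile(P,[5,50,95],axis=0))
# robust top plane (RANSAC)
rng=np.random.default_rng(0);best=None
for _ in range(400):
    a=P[rng.choice(len(P),3,False)];q=np.cross(a[1]-a[0],a[2]-a[0]);q/=np.linalg.norm(q)+1e-9
    i=abs((P-a[0])@q)<1.0
    if best is None or i.sum()>best.sum(): best=i
Q=P[best];C=Q.mean(0);nrm=np.linalg.svd(Q-C,full_matrices=False)[2][2];nrm*=np.sign(nrm[2])
print(best.sum(),len(P),"normal",nrm,"ext",Q.min(0),Q.max(0),"rect",cv2.minAreaRect(Q[:,:2].astype(np.float32)))
E
```

```text
bbox rows 230 369 cols 229 335 [ 465.84574548 -297.10934988    6.94716392] [ 603.23637869 -235.80691455  147.2382294 ] [[ 479.62811012 -275.71084521   51.44352109]
 [ 580.40172688 -258.34676104  144.31098584]
 [ 601.98068275 -240.50298462  145.552615  ]]
5783 9797 normal [ 0.00489893 -0.00347451  0.99998196] ext [ 559.90865861 -279.74478173  143.47041411] [ 603.01583866 -237.53008378  145.71883033] rect ((581.4627685546875, -258.635498046875), (42.1629524230957, 43.10572052001953), 89.4829330444336)
```

Collar is level and centred at (581.5,-258.6); the blob had merged with the cube behind it. Lowering.

```bash
python3 -m jog '[[[0.0005,0.0015,0.05,0,0,0,1],[0.0005,0.0015,0.09,0,0,0,1],[0.0005,0.0015,0.12,0,0,0,1],[0.0005,0.0015,0.14,0,0,0,1],[0.0005,0.0015,0.147,0,0,0,1],[0.0005,0.0015,0.151,0,0,0,1],[0.0005,0.0015,0.151,0,0,0,1],[0.0005,0.0015,0.151,0,0,0,1],[0.0005,0.0015,0.151,0,0,0,1]]]'; python3 -m jog '[[[0,0,0,0,0,0,-0.3],[0,0,0,0,0,0,-0.3],[0,0,0,0,0,0,-0.3],[0,0,0,0,0,0,-0.3],[0,0,0,0,0,0,-0.3],[0,0,-0.03,0,0,0,-0.3],[0,0,-0.07,0,0,0,-0.3],[0,0,-0.12,0,0,0,-0.3],[-0.02,-0.03,-0.19,0,0,0,-0.3],[-0.03,-0.05,-0.24,0,0,0,-0.3],[-0.03,-0.05,-0.28,0,0,0,-0.3],[-0.03,-0.05,-0.28,0,0,0,-0.3],[-0.03,-0.05,-0.28,0,0,0,-0.3]]]'; python3 look.py w9 '[{"g":31,"y":9}]'
```

```text
time: 19.1
tool_pos: [583.4, -261.8, 86.1]
tcp_rot: [1.0, 0.001, 0.002, 0.001]
contact_force: [-0.1, 0.2, -0.8]
gripper_width: 0.493
finger_force: 61.2
time: 20.18
tool_pos: [561.4, -224.1, 299.3]
tcp_rot: [1.0, 0.001, 0.004, 0.002]
contact_force: [0.4, 0.2, 1.0]
gripper_width: 0.649
finger_force: 0.0
tcp [ 561.4 -224.1  299.3] theta 0.1 tz [ 0.008 -0.004 -1.   ] t 20.1833
{'g': 31, 'y': 9}
g px [311. 266.] xy 479.3 -256.5 size 40.6 40.2 long axis deg -90.0
g px [217. 164.] xy 587.6 -161.7 size 31.9 31.1 long axis deg -46.8
g px [318. 168.] xy 584.1 -261.2 size 43.8 41.9 long axis deg 46.5
y px [289. 255.] xy 484.2 -233.2 size 34.8 2.5 long axis deg -2.2
y px [221. 247.] xy 492.9 -157.8 size 61.9 21.8 long axis deg 86.0
y px [299. 165.] xy 583.9 -244.3 size 39.9 14.0 long axis deg -6.4
```

```bash
python3 -m jog '[[[0.0968,-0.5028,0,0,0,-0.95,-0.3],[0.0968,-0.5028,0,0,0,-0.95,-0.3],[0.0968,-0.5028,0,0,0,-0.95,-0.3],[0.0968,-0.5028,0,0,0,-0.95,-0.3],[0.0968,-0.5028,0,0,0,-0.95,-0.3],[0.0968,-0.5028,0,0,0,-0.95,-0.3],[0.0968,-0.5028,0,0,0,-0.95,-0.3],[0.0968,-0.5028,0,0,0,-0.95,-0.3],[0.0968,-0.5028,0,0,0,-0.95,-0.3],[0.0968,-0.5028,0,0,0,-0.95,-0.3],[0.0968,-0.5028,0.05,0,0,-0.95,-0.3],[0.0968,-0.5028,0.1,0,0,-0.95,-0.3],[0.0968,-0.5028,0.12,0,0,-0.95,-0.3],[0.0968,-0.5028,0.12,0,0,-0.95,-0.3],[0.0968,-0.5028,0.12,0,0,-0.95,-0.3]]]'; python3 look.py w10 '[{"g":54,"y":60}]'
```

```text
time: 21.48
tool_pos: [629.9, 152.7, 200.8]
tcp_rot: [0.879, 0.477, -0.003, -0.001]
contact_force: [0.8, -0.3, -0.1]
gripper_width: 0.649
finger_force: 0.0
tcp [629.9 152.7 200.8] theta 57.03 tz [-0.007 -0.001 -1.   ] t 21.4833
{'g': 54, 'y': 60}
g px [288. 219.] xy 634.4 152.7 size 30.2 17.0 long axis deg 63.9
y px [110. 245.] xy 528.8 203.2 size 8.8 3.9 long axis deg -26.2
```

View pics/w10.png

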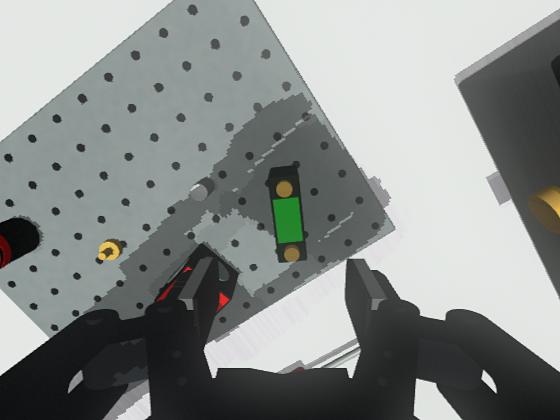

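Mount at (288,219), centre (634.3,152.8), long axis 64°. Align and grasp.

```bash
python3 -m jog '[[[0.0033,0.0048,0,0,0,-0.117,-0.15],[0.0033,0.0048,0.04,0,0,-0.117,-0.15],[0.0033,0.0048,0.08,0,0,-0.117,-0.15],[0.0033,0.0048,0.11,0,0,-0.117,-0.15],[0.0033,0.0048,0.135,0,0,-0.117,-0.15],[0.0033,0.0048,0.141,0,0,-0.117,-0.15],[0.0033,0.0048,0.141,0,0,-0.117,-0.15],[0.0033,0.0048,0.141,0,0,-0.117,-0.15],[0.0033,0.0048,0.141,0,0,-0.117,-0.15],[0.0033,0.0048,0.141,0,0,-0.117,1],[0.0033,0.0048,0.141,0,0,-0.117,1],[0.0033,0.0048,0.141,0,0,-0.117,1],[0.0033,0.0048,0.141,0,0,-0.117,1],[0.0033,0.0048,0.141,0,0,-0.117,1],[0.0033,0.0048,0.141,0,0,-0.117,1],[0.0033,0.0048,0.141,0,0,-0.117,1],[0.0033,0.0048,0.141,0,0,-0.117,1],[0.0033,0.0048,0.141,0,0,-0.117,1]]]'
```

```text
time: 23.03
tool_pos: [637.2, 153.9, 100.3]
tcp_rot: [0.848, 0.53, 0.001, 0.0]
contact_force: [-0.6, -0.6, 6.4]
gripper_width: 0.224
finger_force: 59.9
```

```bash
python3 -c "
from rig import r;import numpy as np
from scipy.spatial.transform import Rotation as R
o=r.get_obs();m=R.from_quat(o['tcp_rot']).as_matrix();print(o['tool_pos'],np.degrees(np.arctan2(m[1,0],m[0,0])),m.T@(np.array([493,-158,o['tool_pos'][2]])-np.array([634.3,152.8,o['tool_pos'][2]]))/750)"
```

```text
[637.16752036 153.94000341 100.31791257] 64.07740763199124 [-0.45506502  0.01171496 -0.0007119 ]
```

```bash
python3 -m jog '[[[0,0,-0.05,0,0,0,1],[0,0,-0.1,0,0,0,1],[0,0,-0.15,0,0,0,1],[-0.455,0.0117,-0.15,0,0,-0.367,1],[-0.455,0.0117,-0.15,0,0,-0.367,1],[-0.455,0.0117,-0.15,0,0,-0.367,1],[-0.455,0.0117,-0.15,0,0,-0.367,1],[-0.455,0.0117,-0.15,0,0,-0.367,1],[-0.455,0.0117,-0.15,0,0,-0.367,1],[-0.455,0.0117,-0.15,0,0,-0.367,1],[-0.455,0.0117,-0.15,0,0,-0.367,1],[-0.455,0.0117,-0.15,0,0,-0.367,1],[-0.455,0.0117,-0.15,0,0,-0.367,1],[-0.455,0.0117,-0.15,0,0,-0.367,1],[-0.455,0.0117,-0.15,0,0,-0.367,1],[-0.455,0.0117,-0.15,0,0,-0.367,1],[-0.455,0.0117,-0.15,0,0,-0.367,1]]]'; python3 look.py w11 '[{"g":164,"y":170},{"y":9}]'
```

```text
time: 24.45
tool_pos: [495.3, -155.7, 211.0]
tcp_rot: [0.73, 0.683, 0.0, -0.0]
contact_force: [-0.8, -0.4, -1.3]
gripper_width: 0.225
finger_force: 59.1
tcp [ 495.3 -155.7  211. ] theta 86.23 tz [-0.  0. -1.] t 24.45
{'g': 164, 'y': 170}
g px [386. 301.] xy 535.7 -157.7 size 16.2 7.2 long axis deg 14.8
g px [282. 309.] xy 495.6 -158.9 size 30.1 16.9 long axis deg 86.2
g px [414. 220.] xy 544.7 -126.1 size 17.0 15.3 long axis deg -45.1
y px [280. 355.] xy 494.0 -173.9 size 8.8 4.7 long axis deg 8.7
y px [385. 295.] xy 533.1 -152.5 size 17.3 6.7 long axis deg 7.4
y px [388. 201.] xy 533.9 -117.8 size 12.7 6.9 long axis deg 59.0
y px [278. 188.] xy 497.7 -110.3 size 12.3 8.9 long axis deg 86.2
{'y': 9}
y px [280. 355.] xy 484.9 -298.2 size 21.5 11.5 long axis deg 8.7
y px [385. 295.] xy 580.7 -245.7 size 42.5 16.4 long axis deg 7.4
y px [388. 201.] xy 582.6 -160.7 size 31.1 17.0 long axis deg 59.0
y px [278. 188.] xy 494.0 -142.3 size 30.2 21.9 long axis deg 86.2
```

View pics/w11.png

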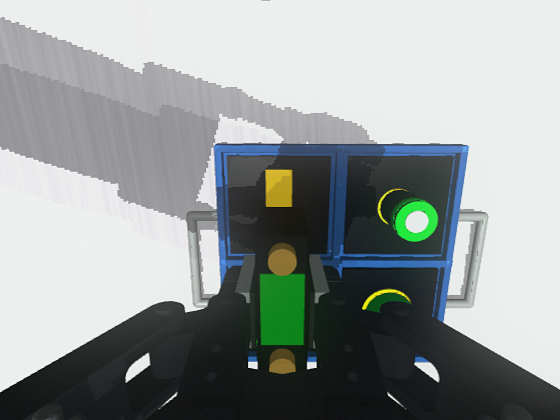

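Mount hangs at (282,309), parallel to the bar, 2.6 mm off; lowering with correction.

```bash
python3 -m jog '[[[0.001,-0.0035,0.05,0,0,0,1],[0.001,-0.0035,0.09,0,0,0,1],[0.001,-0.0035,0.12,0,0,0,1],[0.001,-0.0035,0.14,0,0,0,1],[0.001,-0.0035,0.147,0,0,0,1],[0.001,-0.0035,0.1515,0,0,0,1],[0.001,-0.0035,0.1515,0,0,0,1],[0.001,-0.0035,0.1515,0,0,0,1],[0.001,-0.0035,0.1515,0,0,0,1]]]'; python3 -m jog '[[[0,0,0,0,0,0,0.1],[0,0,0,0,0,0,0.1],[0,0,0,0,0,0,0.1],[0,0,0,0,0,0,0.1],[0,0,0,0,0,0,0.1],[0,0,-0.03,0,0,0,0.1],[0,0,-0.07,0,0,0,0.1],[0,0,-0.12,0,0,0,0.1],[0,0.03,-0.19,0,0,0,0.1],[0,0.05,-0.24,0,0,0,0.1],[0,0.05,-0.28,0,0,0,0.1],[0,0.05,-0.28,0,0,0,0.1],[0,0.05,-0.28,0,0,0,0.1],[0,0.05,-0.28,0,0,0,0.1]]]'; python3 look.py w12 '[{"g":51,"y":57}]'; python3 - <<'E'
from h import *; from rig import r
c=r.camera("top");cv2.imwrite("pics/top1.png",c["image"]);blobs(c,{"g":51,"r":53,"y":57},box=(145,135,440,280),amin=10)
E
```

```text
time: 25.25
tool_pos: [493.4, -156.3, 98.5]
tcp_rot: [0.731, 0.683, 0.001, 0.001]
contact_force: [0.2, -0.5, -1.0]
gripper_width: 0.222
finger_force: 59.2
time: 26.42
tool_pos: [529.2, -158.6, 307.3]
tcp_rot: [0.731, 0.683, -0.0, -0.0]
contact_force: [0.9, 0.1, -0.5]
gripper_width: 0.449
finger_force: 0.0
tcp [ 529.2 -158.6  307.3] theta 86.1 tz [-0.  0. -1.] t 26.4167
{'g': 51, 'y': 57}
g px [254. 283.] xy 492.7 -255.0 size 38.9 29.7 long axis deg 86.1
g px [331. 264.] xy 573.8 -241.7 size 41.7 30.1 long axis deg 35.9
g px [245. 193.] xy 493.9 -159.1 size 29.6 17.3 long axis deg 86.1
g px [343. 191.] xy 588.8 -163.4 size 31.1 29.0 long axis deg -47.4
y px [247. 250.] xy 492.1 -216.5 size 31.9 4.3 long axis deg -3.9
y px [328. 256.] xy 571.5 -228.9 size 39.7 19.5 long axis deg 24.4
y px [328. 180.] xy 573.9 -150.7 size 25.5 9.8 long axis deg 61.7
y px [244. 171.] xy 495.5 -136.5 size 9.5 8.3 long axis deg 32.6
r px [175. 250.] xy 441.5 246.7 size 29.8 28.9 long axis deg 88.3
r px [289. 210.] xy 517.3 7.0 size 71.7 20.7 long axis deg -1.6
r px [226. 199.] xy 544.4 141.4 size 39.8 39.7 long axis deg 13.4
y px [202. 225.] xy 491.0 190.9 size 12.6 10.5 long axis deg 0.4
```

View pics/w12.png

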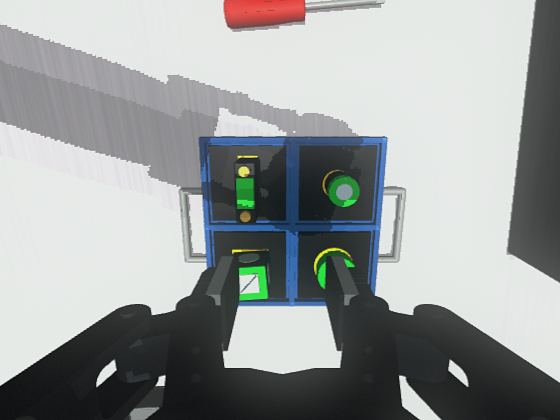

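All four optics stand in their bays: mount at (245,193), lens (343,191), cube (254,283) and collar (331,264). Each measured within about 2 mm of its outline, and the red parts have not moved. The gripper is clear, so I'm handing in.

```bash
python3 -c "
from rig import r
print(r.hand_in())"
```

```text
the job is handed in; nothing more can be done
None
```

I packed all four green optics upright on their matching pads, each about 2 mm from its centre by camera, left the red lens tube and cube in place, and handed the job in at about 26 s; no verdict came back.

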